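Load the picking carton and set its flap to the picking angle

TASK

One of the two side-loading cartons on the plywood deck has a flat blue stock box sticking out of its open end and its top flap thrown back. Push that box fully home into the carton, then fold that carton's flap forward to the same slope as the flap of the neighbouring, already loaded carton, and leave it standing there. Leave the neighbour's flap and the other things on the bench alone.

Things in the scene. Friction and masses are not known exactly. Their poses are not given: they have to be found in the camera images.
- carton: Cardboard carton to work on, fixed: 140 (x) x 158 (y) x 75 mm high, walls and floor 4 mm, no wall at its +y end (where the stock box sticks out), closed at its -y end. Origin at the centre of its underside, on a 12 mm plywood deck; z up. Its flap hinges on the top of its +x wall.
- stock_box: Flat blue stock box, loose, 124 (x) x 150 (y) x 45 mm high, 0.35 to 0.7 kg. Origin: centre of its underside. It lies on the carton floor, axes nearly parallel to the carton's, 4 mm play each side, sticking out 21 to 56 mm at the carton's +y end. Fully home (inner end against the closed end) its origin is at y = 0 in the carton's frame, its outer face 4 mm inside the carton's end.
- flap (a joint): Fold angle of the work carton's flap, a stiff cardboard panel 136 mm long from hinge to free edge, 156 mm wide (y), 5 mm thick. 0 = shut, level over the carton; 1.571 = upright; greater = thrown back towards +x (limit 2.4). The crease is stiff: the flap stays where it is left, 1.5 N at its edge folds it. Starts at 1.75 to 2.15.
- flap_hinge (a point): Middle of the work flap's hinge line, which runs along the carton's y: 68 mm towards +x from the carton's origin and 77.5 mm above it. Turns with the flap: x along the panel from free edge to hinge, z out of the panel's outer face (up when shut, to +x when upright).
- flap_edge (a point): Middle of the work flap's free edge, at mid-thickness; same axes as flap_hinge.
- ref_carton: The neighbouring carton, identical, fixed on the same deck with the same heading, about 0.4 m to the left or right; already loaded with a blue box fully inside. Origin at the centre of its underside..
- ref_flap (a joint): Fold angle of the neighbour's flap, same meaning as joint flap; it stands at 0.5 to 1.25 and gives the angle to match.
- ref_flap_edge (a point): Middle of the neighbour flap's free edge; axes as for flap_edge.
- bearing: Bystander: loose steel bearing ring, 90 mm across, 26 mm high, lying behind the deck. Origin at the centre of its underside.
- tape_roll: Bystander: loose clear roll of tape, 100 mm across, 48 mm high, lying behind the deck. Origin at the centre of its underside.
- stock_bin: Bystander: loose black open bin 160 x 100 x 70 mm, to the right of the deck. Origin at the centre of its underside.

How it is judged (in metres and radians):
On the way, in this order (a step that is already met when the one before it is completed fails the run):
1. the stock box is pushed fully home (within 4 mm of the carton's closed end, lying flat) while the carton's flap is still thrown back past upright (y of stock_box in the frame of carton between -0.008 and 0.004 m and z of stock_box in the frame of carton below 0.01 m and angle between stock_box's own z axis and vertical below 0.06 rad and value of joint flap above 1.6 rad), for 0.2 s.
2. the carton's flap is folded to the neighbour's angle, within 0.07 rad (4 degrees) (angle between the x axis of flap_edge and the x axis of ref_flap_edge, either way round below 0.07 rad), for 0.2 s.
At the end, for the whole second after the job is handed in: The stock box lies flat and fully home in the carton (within 4 mm of its closed end), the carton's flap stands still and untouched at the same fold angle as the neighbour's flap, within 0.07 rad (4 degrees), and the robot touches nothing (y of stock_box in the frame of carton between -0.008 and 0.004 m and z of stock_box in the frame of carton below 0.01 m and angle between stock_box's own z axis and vertical below 0.06 rad and angle between the x axis of flap_edge and the x axis of ref_flap_edge, either way round below 0.07 rad and velocity of joint flap between -0.05 and 0.05 rad/s and linear speed of stock_box below 0.02 m/s).
It fails at once if the neighbour's flap is moved: its free edge shifts by more than 5 mm (distance of ref_flap_edge from where it was at the start of the episode above 0.005 m).
It fails at once if the bearing, the tape roll or the stock bin is moved by more than 15 mm (distance of any of bearing, tape_roll, stock_bin from where it was at the start of the episode above 0.015 m).
It also fails if it takes over 54 s, if anything falls off the work surface, if the arm or the gripper's body presses on something with over 40 N, if the wrist force passes 120 N, or if a joint passes its speed limit or range.

ROBOT

A 6-joint arm with a two-finger parallel gripper is mounted at the origin on the work surface. World frame = base frame: x ahead of the robot, y to its left, z up, the work surface at z = 0. Lengths are in m, angles in degrees, forces in N, time in s.
With the tool pointing down it reaches from about 0.325 to 0.775 m from the base axis. Payload 5.5 kg.
Tool frame: the origin (TCP) lies at the centre of the arm's flange, where the gripper is bolted on; the fingertips stand 182 mm ahead of it and the grasp point (between the pads) lies 163 mm ahead of it; z points along the fingers, y is the line along which they close (so a half turn about z gives the same grasp; the last joint's range is limited). The gripper opens to 88 mm and grips with 3 to 60 N. Pads are 20 mm wide; open, the fingers measure 115 mm over their backs; the gripper's body (75 mm by 178 mm) begins 61 mm behind the grasp point.
Start: joints at [-67.477, 5.22, 70.514, -0, 104.267, -3.249], TCP at [0.261, -0.54, 0.405] pointing down, gripper open.
Joint ranges: [-164.24, 164.24], [-49.07, 125.15], [9.68, 141.18], [-86.29, 266.29], [3.28, 154.24], [-151.56, 151.56]. Speed limits (degrees/s): [147.25, 147.25, 172.46, 180, 180, 180].

INTERFACE

Orientations are given as [roll, pitch, yaw] about the fixed x, y, z axes, in that order (R = Rz(yaw) Ry(pitch) Rx(roll)).
In Python, from station import r gives the robot as it stands. The module is installed in compiled form; this text tells all that it offers. Calls block until the motion is done:
- r.reach(position, orientation): joint-space move of the TCP to a pose.
- r.servo_line(position, rotation=None, speed=0.15): straight line of the TCP; rotation=None keeps the orientation; speed is the mean speed in m/s.
- r.move_joints(angles): joint-space move.
- r.let_go() and r.grab(squeeze=None): open the fingers fully, or close them until they stop; squeeze is the grip in N (None keeps the last).
- r.wait(seconds).
- r.inverse_kinematics(position, orientation): joint angles nearest the present ones, or None.
- r.sense(): the state.
- r.snapshot(name): name is "scene" or "side" or "wrist"; returns a dict with "frame" (384x512x3 uint8, red, green, blue), "fx", "fy", "cx", "cy" (pixels), "R" (3x3) and "t" (3): a world point X has camera coordinates R X + t. Camera axes: x right, y down, z forward; pixel columns grow to the right and rows downward; lengths in m; the calibration is good to about 2 mm. A picture is of the moment at which its call begins. There is no depth.
A pose or a line that the arm cannot do raises r.IKError and nothing moves.
- r.hand_in(): hands the job in; it is judged then, once.
The state is a dict: "clock": time; "joints": joint angles; "joint_vel": joint speeds; "joint_torque": joint torques, N m; "tcp_pos": TCP position; "orientation": TCP orientation; "contact_force": force on the tool from outside, world axes, zero at the start; "torque": the same for the moment, N m; "opening": finger opening in m; "gripper_force": force on a finger pad.
Only numpy, scipy, OpenCV 4.12 (cv2) and the standard library are available. Lean on these libraries where they do the work, as an engineer would, in place of code of your own. Each camera call takes 0.05 s, during which the arm holds its last target. There are 200 camera calls.

## Working session

There is one attempt and no reset: what is moved stays moved. The work goes in short steps, each a Python script; the robot and the scene stay as the last script left them, time stands still between calls to the robot, and variables do not carry over. Pictures are saved under pics/ and viewed, at most 10 in all, crops included, and the job is handed in when it is done.

```bash
mkdir -p pics; python3 - <<'E'
from station import r
import cv2,pickle,numpy as np
d={}
for n in("scene","side","wrist"):
    d[n]=r.snapshot(n); cv2.imwrite(f"pics/a_{n}.png",d[n]["frame"][:,:,::-1])
    print(n,d[n]["fx"],d[n]["cx"],d[n]["cy"],(-np.array(d[n]["R"]).T@d[n]["t"]).round(3),np.array(d[n]["R"])[2].round(2))
pickle.dump(d,open("a.pkl","wb")); print(r.sense())
E
```

```text
scene 476.0666638111687 256.3455201254858 192.11321183541912 [ 1.672 -0.474  1.17 ] [-0.7   0.22 -0.68]
side 375.9114305590483 261.915756941909 191.9410883115615 [-0.11   0.696  0.797] [ 0.53 -0.63 -0.56]
wrist 327.5037634945631 252.4102714689794 190.6290812916297 [ 0.325 -0.511  0.384] [-0.23 -0.11 -0.97]
{'clock': 0.15, 'joints': array([-6.74769707e+01,  5.25239239e+00,  7.05653761e+01,  6.70782656e-04,
        1.04263852e+02, -3.24866484e+00]), 'joint_vel': array([ 0.03966379, -0.10302772, -0.13526391, -0.01629612, -0.06536772,
        0.02996922]), 'joint_torque': array([ 2.05110453e-03, -4.47044241e+01, -4.06907308e+01,  6.99093752e-02,
        2.74871662e-02, -1.43207776e-04]), 'tcp_pos': array([ 0.26089248, -0.5403697 ,  0.4037813 ]), 'orientation': array([-1.79918547e+02, -5.27469636e-03,  2.57718552e+01]), 'contact_force': array([0.12553062, 1.06725061, 0.18880738]), 'torque': array([-0.01600662, -0.03975172,  0.02447868]), 'gripper_force': 0.0, 'opening': 0.08762038560592107}
```

View pics/a_scene.png

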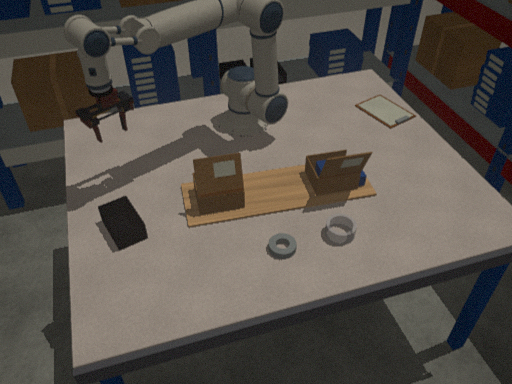

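View pics/a_side.png

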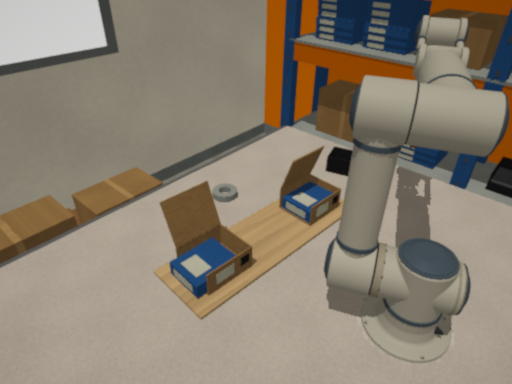

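The scene view shows the work carton around (335,172), its blue box sticking out on the right (world +y), and the neighbour around (218,185). The side view shows both open ends, with the work carton around (210,250) and the neighbour around (310,195). I'll enlarge both to find corners.

```bash
python3 - <<'E'
import cv2,pickle
d=pickle.load(open("a.pkl","rb"))
a=d["side"]["frame"][140:300,150:350,::-1]; cv2.imwrite("pics/b1.png",cv2.resize(a,None,fx=3.75,fy=3.75,interpolation=cv2.INTER_CUBIC))
a=d["scene"]["frame"][130:230,180:380,::-1]; cv2.imwrite("pics/b2.png",cv2.convertScaleAbs(cv2.resize(a,None,fx=4,fy=4,interpolation=cv2.INTER_CUBIC),alpha=1.5))
E
```

```text
(no output)
```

View pics/b1.png

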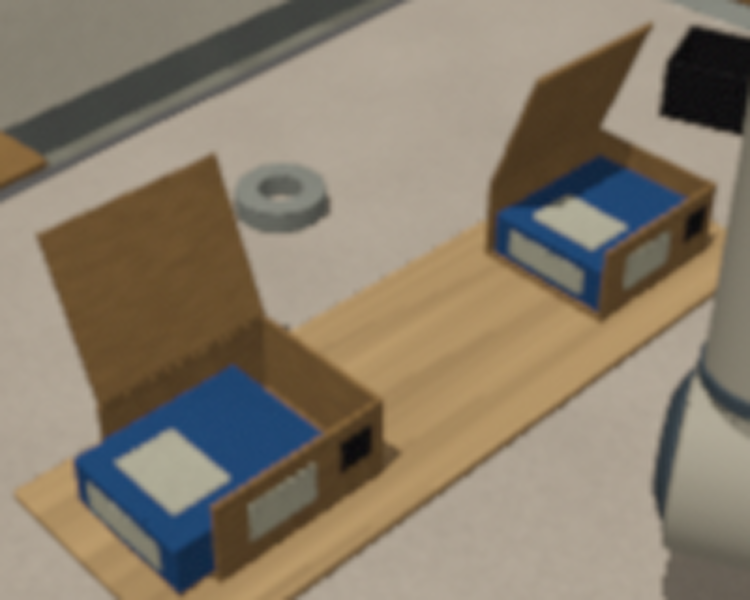

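View pics/b2.png

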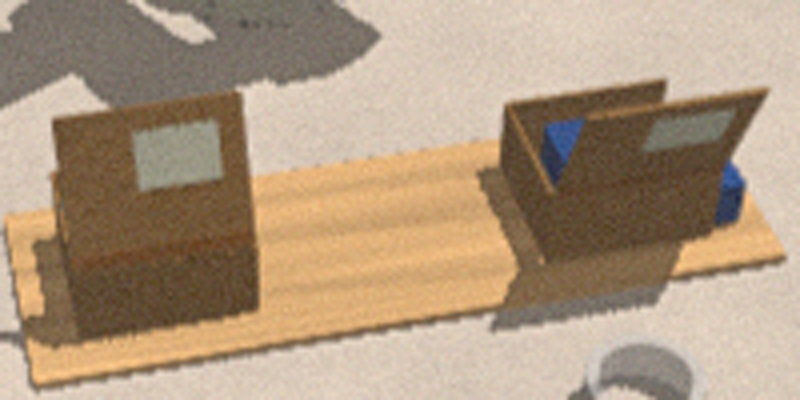

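```bash
cat >fit.py <<'E'
import numpy as np
from scipy.optimize import least_squares
def flap_pts(th,n=0.):  # free-edge corners (-y,+y) in carton frame
    return [[.068-.136*np.cos(th)+n*np.sin(th),s*.078,.0775+.136*np.sin(th)+n*np.cos(th)] for s in(-1,1)]
def toW(p,c): 
    x,y,w=c; q=np.array(p,float); k,s=np.cos(w),np.sin(w)
    return np.c_[x+k*q[:,0]-s*q[:,1], y+s*q[:,0]+k*q[:,1], q[:,2]+.012]
def proj(P,s):
    C=P@np.array(s["R"]).T+s["t"]; return np.c_[s["fx"]*C[:,0]/C[:,2]+s["cx"], s["fy"]*C[:,1]/C[:,2]+s["cy"]]
E
python3 - <<'E'
import pickle; from fit import *
d=pickle.load(open("a.pkl","rb"))
S=lambda a:np.array(a)/3.75+[150,140]-.37
T=lambda a:np.array(a)/4+[180,130]-.37
mm,mp,pm,pp=[-.07,-.079,.075],[-.07,.079,.075],[.07,-.079,.075],[.07,.079,.075]
mpb=[-.07,.079,0]
side={'w':([mp,mpb,mm,pm],S([[213,505],[217,577],[382,403],[265,320]]),S([[215,153],[38,235]])),
 'r':([mp,mpb,mm,pm,pp],S([[603,255],[601,318],[714,186],[603,130],[492,185]]),S([[652,24],[540,80]]))}
scn={'w':([mm,mp,[.07,-.079,.075],[.07,-.079,0]],T([[504,104],[665,82],[553,192],[545,262]]),T([[590,120],[768,90]])),
 'r':([[.07,-.079,0],[.07,.079,0],[.07,-.079,.0775],[.07,.079,.0775]],T([[80,338],[258,310],[72,265],[258,240]]),T([[54,118],[240,92]]))}
def res(p,sep=False):
    o=[]
    for k,c,th in(('w',[p[0],p[1],p[2]],p[3]),('r',[p[4],p[5],p[2]],p[6])):
        for nm,D,n in(('side',side,-.00),('scene',scn,.00)):
            P,uv,fv=D[k]
            o.append((proj(toW(P,c),d[nm])-uv)); o.append((proj(toW(flap_pts(th,n),c),d[nm])-fv))
    return o if sep else np.concatenate(o).ravel()
s=least_squares(res,[.6,.2,0.1,1.9,.6,-.2,1.],loss='soft_l1'); p=s.x
print(p.round(4)); [print(a.round(1).tolist()) for a in res(p,True)]
# stock box: outer face top corners in side view, z=.012+.004+.045
s=d["side"];R=np.array(s["R"]);o=-R.T@s["t"]
def ray(uv,z):
    v=R.T@np.array([(uv[0]-s["cx"])/s["fx"],(uv[1]-s["cy"])/s["fy"],1]);return o+v*(z-o[2])/v[2]
k,q=np.cos(p[2]),np.sin(p[2])
for uv,z in(([78,460],.061),([180,543],.061),([182,592],.016)):
    w=ray(S(uv),z); e=w[:2]-p[:2]; print(w.round(4),"carton frame",(k*e[0]+q*e[1]).round(4),(-q*e[0]+k*e[1]).round(4))
E
```

```text
[ 0.4871  0.1903 -0.089   1.9668  0.4532 -0.2275  1.228 ]
[[-0.2, 0.6], [0.5, 1.4], [0.6, -1.1], [0.1, -2.4]]
[[0.2, -0.6], [-0.3, -1.1]]
[[0.4, -0.8], [0.8, -1.1], [0.1, 1.5], [0.3, -0.1]]
[[-0.6, -0.5], [0.5, 0.3]]
[[1.3, -0.2], [-0.3, 1.3], [1.4, -0.4], [-0.5, -1.2], [-0.9, 0.4]]
[[0.6, -0.5], [-0.5, -0.1]]
[[-0.1, -0.1], [0.5, -0.2], [-0.1, 1.7], [0.1, 0.8]]
[[-0.6, -0.7], [0.6, -0.8]]
[0.5502 0.2935 0.061 ] carton frame 0.0537 0.1084
[0.4358 0.2963 0.061 ] carton frame -0.0605 0.101
[0.4343 0.3003 0.016 ] carton frame -0.0623 0.1049
```

```bash
cat >go.py <<'E'
import numpy as np
from station import r
C=np.array([.4871,.1903]);w=-.089
YAW=np.degrees(w)+180
U=np.array([[np.cos(w),-np.sin(w)],[np.sin(w),np.cos(w)]])
def P(x,y,tipz): return [*(C+U@np.array([x,y])),tipz+.182]   # carton xy, world tip height
def F(): return U.T@r.sense()["contact_force"][:2]   # force in carton axes
def xy(): return U.T@(r.sense()["tcp_pos"][:2]-C)
E
python3 - <<'E'
from go import *
import cv2
O=[180,0,YAW]
r.grab(20)
p=r.sense()["tcp_pos"]; r.servo_line([p[0],p[1],.5],speed=.2)
r.reach(P(-.005,.16,.30),O)
r.servo_line(P(-.005,.16,.037),speed=.15); r.wait(.2)
f0=F(); print("t",r.sense()["clock"],f0,r.sense()["tcp_pos"],xy(),r.sense()["opening"])
y=.16
while y>.082:
    y-=.002 if y>.1 else .001
    r.servo_line(P(-.005,y,.037),speed=.04)
    f=F()-f0; 
    if abs(f[1])>1 : print(round(y,3),xy().round(4),f.round(1))
    if abs(f[1])>15: break
print(r.sense()["clock"])
s=r.snapshot("side");cv2.imwrite("pics/c.png",cv2.resize(s["frame"][140:300,130:350,::-1],None,fx=3.5,fy=3.5,interpolation=cv2.INTER_CUBIC))
E
```

```text
t 7.4333 [-0.67161075 -0.26360241] [0.4964527  0.3501859  0.21955768] [-0.00489538  0.16008438] 0.000223163034183969
0.122 [-0.005   0.1219] [0.5 1.2]
0.118 [-0.005   0.1179] [0.4 1.1]
0.116 [-0.005  0.116] [0.6 1.9]
0.114 [-0.005   0.1139] [0.6 1.8]
0.112 [-0.005   0.1118] [0.6 2.1]
0.11 [-0.005   0.1098] [1. 1.]
0.108 [-0.005   0.1078] [1.1 1.3]
0.104 [-0.005   0.1038] [0.1 1.1]
0.1 [-0.005   0.0998] [0.7 1.6]
0.099 [-0.005  0.099] [0.  1.9]
0.098 [-0.005  0.098] [1.5 2.2]
0.097 [-0.005  0.097] [-0.2  1.9]
0.096 [-0.005   0.0959] [-0.1  2.7]
0.095 [-0.005   0.0949] [0.4 2.5]
0.094 [-0.005   0.0939] [0.9 2.3]
0.093 [-0.005   0.0929] [-0.   1.6]
0.092 [-0.005   0.0919] [1.  1.9]
0.091 [-0.005   0.0909] [0.7 1.7]
0.09 [-0.005   0.0899] [0.4 2.2]
0.089 [-0.005   0.0889] [0.4 2.6]
0.088 [-0.005   0.0879] [0.3 2.3]
0.087 [-0.005   0.0869] [1.  3.4]
0.086 [-0.005   0.0859] [1.  2.7]
0.085 [-0.005  0.085] [0.3 2.8]
0.084 [-0.0053  0.0845] [-0.7  5.6]
0.083 [-0.0056  0.0841] [-2.3  8.4]
0.082 [-0.0059  0.0837] [-2.4 11.1]
19.4333
```

```bash
python3 - <<'E'
from go import *
import cv2,pickle
r.servo_line(P(-.005,.14,.037),speed=.15)
r.servo_line(P(-.005,.14,.28),speed=.25)
r.servo_line(P(.19,.06,.28),speed=.25)
r.servo_line(P(.19,0,.172),speed=.2); r.wait(.1)
f0=F(); print(r.sense()["clock"],xy())
for x in(.15,.13,.11,.09,.075,.065,.060):
    r.servo_line(P(x,0,.172),speed=.08); print(x,xy().round(4),(F()-f0).round(1))
r.servo_line(P(.12,0,.172),speed=.15)
d={n:r.snapshot(n) for n in("side","scene")}; pickle.dump(d,open("d.pkl","wb"))
print(r.sense()["clock"])
cv2.imwrite("pics/d.png",cv2.resize(d["side"]["frame"][140:300,150:350,::-1],None,fx=3.75,fy=3.75,interpolation=cv2.INTER_CUBIC))
a=d["scene"]["frame"][130:230,180:380,::-1]; cv2.imwrite("pics/d2.png",cv2.convertScaleAbs(cv2.resize(a,None,fx=4,fy=4,interpolation=cv2.INTER_CUBIC),alpha=1.5))
E
```

```text
23.0 [0.18975991 0.00093824]
0.15 [1.501e-01 1.000e-04] [0.1 0.9]
0.13 [ 0.1301 -0.    ] [0.6 1. ]
0.11 [0.11 0.  ] [0.7 1.9]
0.09 [0.0901 0.    ] [0.7 1. ]
0.075 [0.075 0.   ] [ 1.3 -0. ]
0.065 [0.065 0.   ] [-0.2  1. ]
0.06 [ 0.0599 -0.    ] [0.5 0.6]
26.3583
```

View pics/d.png

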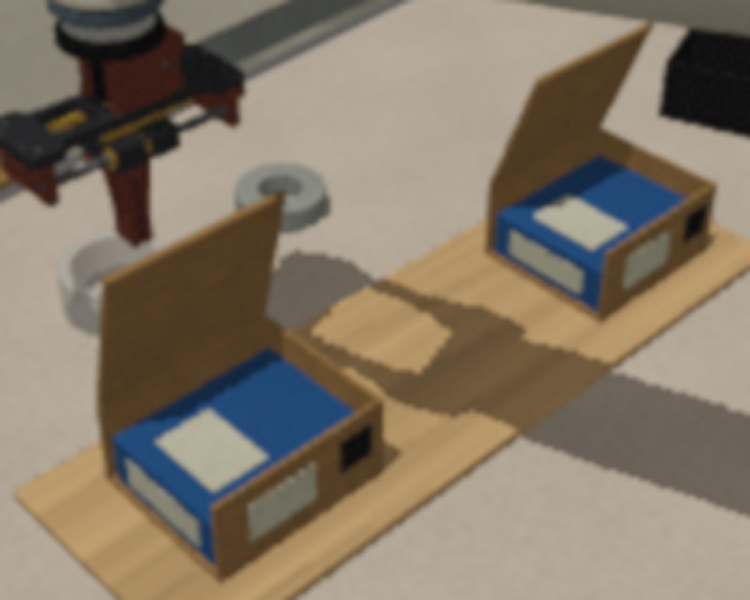

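View pics/d2.png

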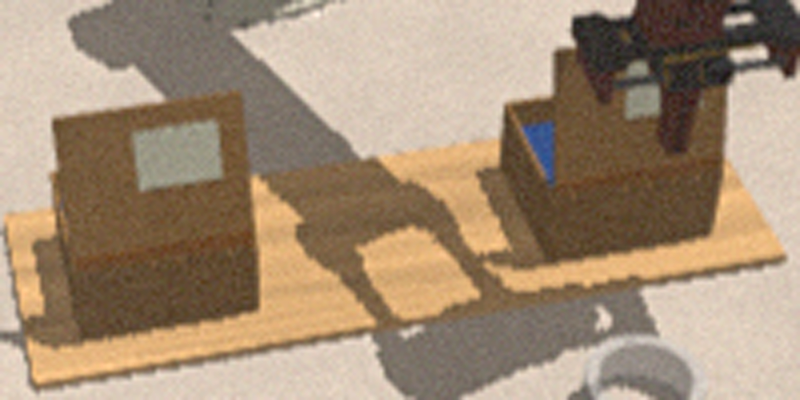

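The box sits home, flush like the neighbour's. In the side crop the work flap's free-edge corners are at (106,283) and (281,196). In the scene crop its -y corner is at (556,50). Next I'll compute its angle from these points.

```bash
python3 - <<'E'
import pickle; from fit import *
d=pickle.load(open("d.pkl","rb"))
S=lambda a:np.array(a)/3.75+[150,140]-.37
T=lambda a:np.array(a)/4+[180,130]-.37
cw,cr=[.4871,.1903,-.089],[.4532,-.2275,-.089]
def ang(c,a,b,both=True):
    out=[]
    for use in([1,0],[0,1],[1,1]):
        f=lambda t:np.concatenate([use[0]*(proj(toW(flap_pts(t[0]),c),d["side"])-S(a)).ravel(),use[1]*(proj(toW(flap_pts(t[0]),c),d["scene"])[:len(b)]-T(b)).ravel()])
        s=least_squares(f,[1.3]);out.append((round(s.x[0],3),round(s.cost,2)))
    return out
print("work",ang(cw,[[281,196],[106,283]],[[556,50]]))
print("ref",ang(cr,[[652,24],[540,80]],[[54,118],[240,92]]))
E
```

```text
work [(np.float64(1.31), np.float64(2.75)), (np.float64(1.342), np.float64(0.0)), (np.float64(1.313), np.float64(2.93))]
ref [(np.float64(1.223), np.float64(0.46)), (np.float64(1.268), np.float64(0.58)), (np.float64(1.228), np.float64(1.42))]
```

```bash
python3 - <<'E'
from go import *
import cv2,pickle
r.servo_line(P(.075,0,.172),speed=.1)
r.servo_line(P(.0525,0,.172),speed=.04); r.wait(.3); print(xy())
r.servo_line(P(.12,0,.172),speed=.12)
r.servo_line(P(.22,-.0,.30),speed=.2)
d={n:r.snapshot(n) for n in("side","scene")}; pickle.dump(d,open("d.pkl","wb"))
print(r.sense()["clock"])
a=cv2.resize(d["side"]["frame"][140:250,165:330,::-1],None,fx=3.75,fy=3.75,interpolation=cv2.INTER_CUBIC)
cv2.imwrite("pics/e.png",cv2.resize(d["side"]["frame"][140:300,150:350,::-1],None,fx=3.75,fy=3.75,interpolation=cv2.INTER_CUBIC))
a=d["scene"]["frame"][130:230,180:380,::-1]; cv2.imwrite("pics/e2.png",cv2.convertScaleAbs(cv2.resize(a,None,fx=4,fy=4,interpolation=cv2.INTER_CUBIC),alpha=1.5))
E
```

```text
[ 5.25552568e-02 -9.69579839e-06]
29.7417
```

View pics/e.png

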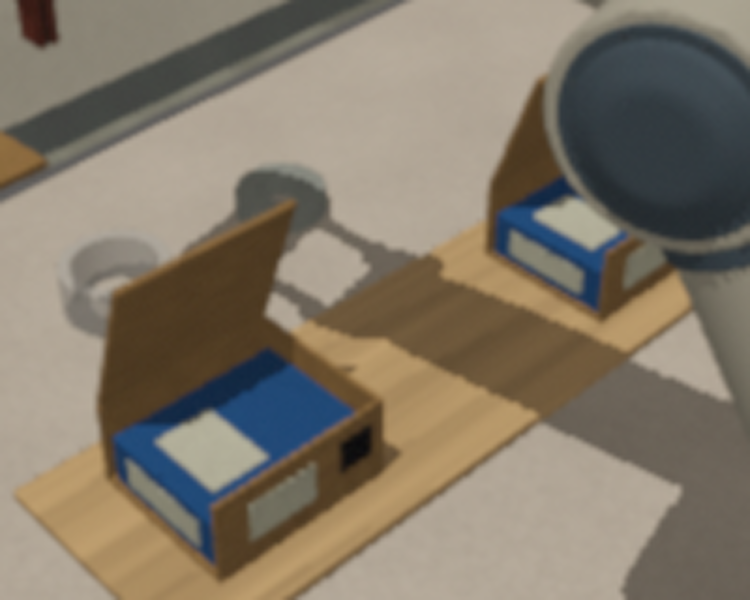

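View pics/e2.png

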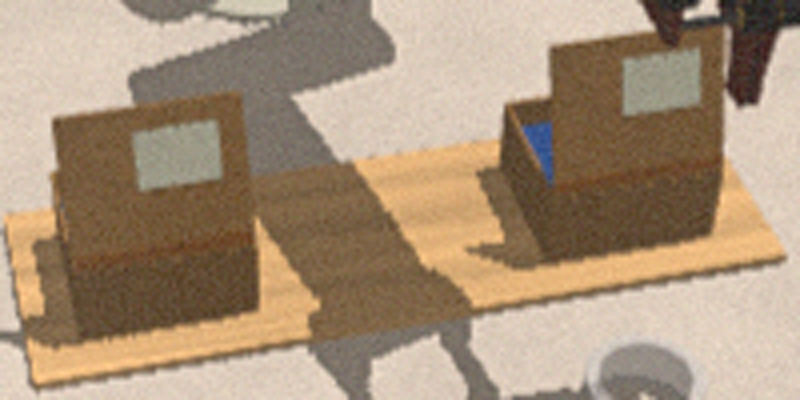

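The side crop now shows the work flap's edge corners at (116,295) and (294,204). The scene crop shows (551,46) and (722,27). The box is still home.

```bash
python3 - <<'E'
import pickle; from fit import *
d=pickle.load(open("d.pkl","rb"))
S=lambda a:np.array(a)/3.75+[150,140]-.37
T=lambda a:np.array(a)/4+[180,130]-.37
cw,cr=[.4871,.1903,-.089],[.4532,-.2275,-.089]
def ang(c,a,b):
    for use in([1,0],[0,1],[1,1]):
        for free in(0,1):
            def f(t):
                cc=[c[0]+free*t[1],c[1]+free*t[2],c[2]];P=toW(flap_pts(t[0]),cc)
                return np.r_[use[0]*(proj(P,d["side"])-S(a)).ravel(),use[1]*(proj(P,d["scene"])-T(b)).ravel(),300*t[1:]]
            s=least_squares(f,[1.3,0,0]);print(use,free,s.x.round(4),(proj(toW(flap_pts(s.x[0]),c),d["side"])-S(a)).round(1).tolist())
ang(cw,[[294,204],[116,295]],[[551,46],[722,27]]);print("ref")
ang(cr,[[652,24],[540,80]],[[54,118],[240,92]])
E
```

```text
[1, 0] 0 [1.2212 0.     0.    ] [[1.2, -0.4], [0.1, -0.7]]
[1, 0] 1 [1.2154e+00 6.0000e-04 1.6000e-03] [[1.4, -0.3], [0.3, -0.4]]
[0, 1] 0 [1.2534 0.     0.    ] [[0.2, -1.5], [-0.9, -1.9]]
[0, 1] 1 [ 1.2687e+00  7.0000e-04 -2.4000e-03] [[-0.3, -2.0], [-1.3, -2.4]]
[1, 1] 0 [1.225 0.    0.   ] [[1.1, -0.6], [0.0, -0.8]]
[1, 1] 1 [1.2039e+00 3.0000e-03 2.0000e-04] [[1.7, 0.1], [0.7, -0.0]]
ref
[1, 0] 0 [1.2232 0.     0.    ] [[0.8, -0.4], [-0.4, 0.0]]
[1, 0] 1 [1.2206e+00 3.0000e-04 4.0000e-04] [[0.8, -0.3], [-0.3, 0.1]]
[0, 1] 0 [1.2681 0.     0.    ] [[-0.5, -1.5], [-1.7, -1.2]]
[0, 1] 1 [ 1.2676e+00  2.0000e-04 -6.0000e-04] [[-0.5, -1.5], [-1.7, -1.2]]
[1, 1] 0 [1.2284 0.     0.    ] [[0.6, -0.5], [-0.6, -0.1]]
[1, 1] 1 [ 1.2168e+00  1.6000e-03 -3.0000e-04] [[0.9, -0.2], [-0.2, 0.2]]
```

The two flaps match within about 0.01 rad in every estimate, and the arm is clear, so I'm handing in.

```bash
python3 -c "
from station import r
r.wait(.3); print(r.hand_in())"
```

```text
the job is handed in; nothing more can be done
None
```

I pushed the stock box fully home and folded its carton's flap to match the neighbour's (about 1.22 rad, within roughly 0.015 rad by camera), then handed the job in at about 30 s with the arm clear; the hand-in returned no verdict.

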